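# Move a culture dish to the viewing stand with a dish lifter

### The arm

A 6-joint arm with a two-finger parallel gripper is mounted at the origin on a cart in front of the work surface, level with it; the furniture and walls round the work are solid. World frame = base frame: x ahead of the robot, y to its left, z up, the work surface at z = 0. Lengths are in m, angles in rad, forces in N, time in s.
With the tool pointing down it reaches from about 0.3 to 0.75 m from the base axis. Payload 8.5 kg.
Tool frame: the origin (TCP) lies at the very end of the fingers, on their centre line; the grasp point (between the pads) lies 19 mm behind it; z points along the fingers, y is the direction in which the jaws open and shut (so a half turn about z gives the same grasp; the last joint's range is limited). The gripper opens to 85 mm and grips with 20 to 120 N. Pads are 22 mm wide; open, the fingers measure 114 mm over their backs; the gripper's body (76 mm by 85 mm) begins 54 mm behind the grasp point. The pads swing forward as they close: fully open they stand 13 mm farther back than shut.
Start: joints at [0.935, 0.381, 1.297, -0, 1.464, -0.215], TCP at [0.225, 0.502, 0.231] pointing down, gripper open.
Joint ranges: [-3.11, 3.11], [-0.89, 2.33], [0.22, 2.48], [-1.42, 4.56], [0.17, 2.85], [-2.88, 2.88]. Speed limits (rad/s): [2.39, 2.39, 3.14, 3.14, 3.14, 3.14].

### API

Orientations are given as a rotation vector (axis times angle).
In Python, from plant import r, grab_frame, sign_off, nets gives the robot as it stands. The module is installed in compiled form; this text tells all that it offers. Calls block until the motion is done:
- r.move_pose(position, orientation): joint-space move of the TCP to a pose.
- r.servo_line(position, rot=None, v=0.15): straight line of the TCP; rot=None keeps the orientation; v is the mean speed in m/s.
- r.move_joints(angles): joint-space move.
- r.grip(opening, grasp_force=None): opening from 0.0 (shut) to 1.0 (fully open); grasp_force is the grip in N (None keeps the last); returns when the fingers have stopped.
- r.pause(seconds).
- r.inverse_kinematics(position, orientation): joint angles nearest the present ones, or None.
- r.get_obs(): the state.
- grab_frame(name): name is "scene" or "top"; returns a dict with "pixels" (420x560x3 uint8, red, green, blue), "range_z" (420x560 float32, m along the optical axis (not along the pixel's ray), 0 where there is no reading), "fx", "fy", "cx", "cy" (pixels), "position" and "attitude" of the camera in the world. Camera axes: x right, y up, looking along -z (the intrinsics and any distortion apply to the point x, -y, -z); pixel columns grow to the right and rows downward; lengths in m; the calibration is good to about 2 mm. A picture is of the moment at which its call begins.
A pose or a line that the arm cannot do raises r.PlanningError and nothing moves.
- sign_off(): hands the job in, once; it reports no verdict.
Trained networks look in a picture, given as the dict that the camera call returned (one of the last four; its "shot" number tells which), for a name from the list of things; names that differ only in an ending like _2 or _b are one class to them, and where a whole thing is asked for, a point or a joint stands for the part that bears it (a point fixed in the world has none). Each returns a list of dicts, best first, with "score" (0 to 1); they miss things now and then, are a little off and sometimes report something else, mostly with a low value. They report only what shows in the picture. A call takes as long as a camera call.
- nets.search_frame(picture, target): "position" ([column, row] in pixels, amid what is visible of it).
- nets.outline_of(picture, target): "region" (420x560 bool, what is visible of it) and "position" ([column, row] in pixels, amid what is visible of it).
The state is a dict: "clock": time; "qpos": joint angles; "joint_velocities": joint speeds; "effort": joint torques, N m; "position": TCP position; "ee_rot": TCP orientation; "wrist_force": force on the tool from outside, world axes, zero at the start; "torque": the same for the moment, N m; "width": opening from 0.0 (shut) to 1.0 (fully open).
Only numpy, scipy, OpenCV 4.12 (cv2) and the standard library are available. Lean on these libraries where they do the work, as an engineer would, in place of code of your own. Each camera call takes 0.05 s, during which the arm holds its last target.

### The job

Take the dish lifter by its orange handle, slide its blade under the purple dish on the black rest and lift the dish off. Carry it level to the grey viewing stand, set it down centred on the stand's two rails by lowering the blade into the slot between them, then draw the blade out and lay the lifter flat on the work board. Handle the dish with the lifter only, never with the gripper, do not let it tip or drop, and leave the other things where they are.

Things in the scene. Friction and masses are not known exactly. Their poses are not given: they have to be found in the camera images.
- lifter: Dish lifter, loose, 160 g: flat steel blade 3 mm thick, 44 mm wide, x = -45 to +150 mm, round tip, orange bar handle above its rear. Origin: on the blade's underside below the handle's middle; x points to the tip, z up. Handle along x, x = -46 to 40, 20 wide, z = 36 to 60. A cross rib at x = 45 to 51, 12 high, stops the dish; a seated dish is centred at about x = 100. Starts flat on the board.
- dish: Purple culture dish with lid, round, about 92 mm across, 15 mm high, 0.08 kg. Origin: centre of its underside, z up. Starts lying on the black rest.
- rack: Low black dish rest, fixed. Origin: on the board below the middle of the dish's place; x points from its open front to its back. Two rails, x = -55 to 75 mm, 8 high, at |y| = 30 to 48; between them only the board (slot 60 wide, open to the front, running under the dish). On the rails, stops 20 high at x = 51 to 59 behind the dish; a bar 8 high joins the rails at x = 69 to 81.
- stand: Grey viewing stand, fixed, 130 x 130 mm. Origin: on the board below the middle of the dish's place; x points from its front to its back. Base with pale panel, top z = 21.5; two aluminium rails along x, tops z = 45, at |y| = 31 to 61; slot between 62 wide, open front and back. Blue rims 5 high on the rails, at |y| = 52 to 60 and at x = 53 to 61, bound the dish's place; its front is open.
- board: Flat grey work board, fixed, 385 x 680 x 12 mm, on the bench in front of the robot; the dish rest, the stand, the lifter and the timer stand on it. Origin: centre of its underside, on the bench; its top is 12 mm above the bench.
- timer: White bench timer, 62 x 66 x 19 mm, bystander. Origin: centre of its underside.
- tape: Green tape roll, 63 mm across, 19 mm high, bystander. Origin: centre of its underside.
- small_dish: Small sand-coloured dish, 63 mm across, 16 mm high, bystander. Origin: centre of its underside.
- bottle: Bottle with blue cap, 56 mm across, 111 mm high, bystander. Origin: centre of its underside.

How it is judged:
By the outcome, as a careful person would: the job done as asked, in the order asked, and still so for the second after the job is handed in, with the robot touching nothing.
It also fails if it takes over 64 s, if anything falls off the work surface, if the arm or the gripper's body presses on something with over 40 N, if the wrist force passes 120 N, or if a joint passes its speed limit or range.

## Working session

There is one attempt and no reset: what is moved stays moved. The work goes in short steps, each a Python script; the robot and the scene stay as the last script left them, time stands still between calls to the robot, and variables do not carry over. Pictures are saved under pics/ and viewed, and the job is handed in when it is done.

```bash
mkdir -p pics; ls
python3 - <<'E'
from plant import r, grab_frame, nets
import cv2,numpy as np
for n in ["scene","top"]:
    f=grab_frame(n); cv2.imwrite(f"pics/{n}0.png",f["pixels"][:,:,::-1])
    print(n,f.keys(),f["position"],f["attitude"],f["fx"],f["fy"],f["cx"],f["cy"])
    np.savez(f"/tmp/{n}0.npz",**{k:v for k,v in f.items() if v is not None})
    for t in ["lifter","dish","rack","stand","timer"]:
        print(t,[(x["score"],x["position"]) for x in nets.search_frame(f,t)][:2])
o=r.get_obs(); print(o)
E
```

```text
pics
scene dict_keys(['pixels', 'range_z', 'fx', 'fy', 'cx', 'cy', 'position', 'attitude', 'shot']) [-0.22451814 -0.80685666  0.66622504] [ 1.00434882 -0.40196377 -0.68452781] 439.39627132242 439.39627132242 279.96726631920626 198.37123375913342
lifter [(0.74, [281.4, 231.1])]
dish [(0.89, [340.5, 218.1])]
rack [(0.94, [350.2, 213.2])]
stand [(0.92, [259.3, 178.6])]
timer [(0.79, [306.4, 190.8])]
top dict_keys(['pixels', 'range_z', 'fx', 'fy', 'cx', 'cy', 'position', 'attitude', 'shot']) [0.45301683 0.00905445 1.60440822] [ 0.03499224 -0.05805795 -1.57760046] 521.4498177298848 521.4498177298848 268.3889746999762 202.7590530329846
lifter [(0.84, [295.3, 240.8]), (0.69, [207.8, 183.3])]
dish [(0.67, [322.0, 183.5])]
rack [(0.84, [311.4, 161.0]), (0.39, [397.8, 147.7])]
stand [(0.78, [212.2, 183.7])]
timer [(0.56, [267.9, 163.0]), (0.39, [264.0, 216.7])]
{'clock': 0.6, 'qpos': array([ 9.34660741e-01,  3.80573851e-01,  1.29740852e+00, -5.17488240e-07,
        1.46359516e+00, -2.15285172e-01]), 'joint_velocities': array([-0.00128075, -0.00071206,  0.00048851, -0.00105078, -0.0008294 ,
        0.00078096]), 'effort': array([-1.63820303e-03, -4.48153818e+01, -2.31399465e+01, -1.97695263e-04,
        5.59094169e-04,  1.65927884e-05]), 'position': array([0.22467634, 0.50199176, 0.23133357]), 'ee_rot': array([6.56201023e-01, 3.07228944e+00, 2.13025118e-05]), 'wrist_force': array([-0.83490735,  0.85268414, -0.31244605]), 'torque': array([-0.05299902, -0.00475923, -0.01860526]), 'width': 0.9981190381368028}
```

View pics/scene0.png

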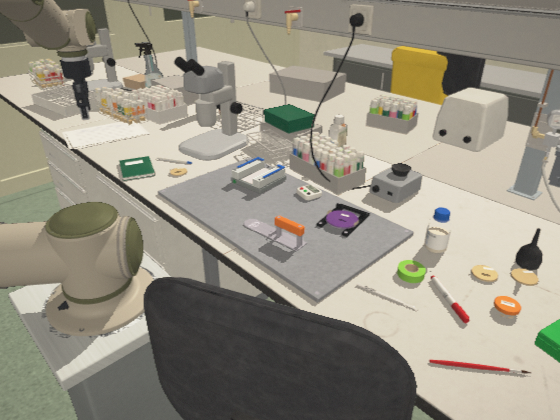

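View pics/top0.png

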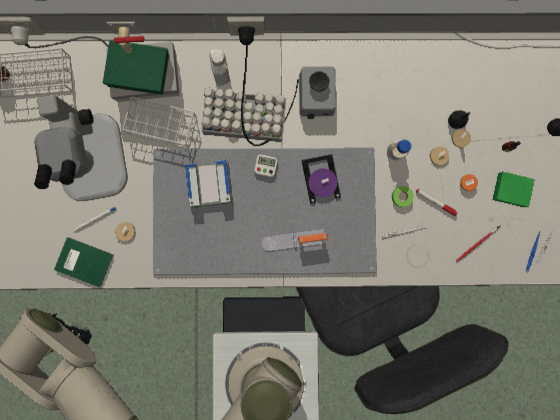

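```bash
cat > h.py <<'E'
import numpy as np,cv2
from scipy.spatial.transform import Rotation as R
def cloud(f):
    z=f["range_z"]; h,w=z.shape
    u,v=np.meshgrid(np.arange(w),np.arange(h))
    p=np.stack([(u-f["cx"])/f["fx"]*z,-(v-f["cy"])/f["fy"]*z,-z],-1)
    P=p@R.from_rotvec(f["attitude"]).as_matrix().T+f["position"]
    P[z==0]=np.nan
    return P
def proj(f,X):
    c=(np.atleast_2d(X)-f["position"])@R.from_rotvec(f["attitude"]).as_matrix()
    return np.stack([f["cx"]+f["fx"]*c[:,0]/-c[:,2],f["cy"]-f["fy"]*c[:,1]/-c[:,2]],-1)
E
python3 - <<'E'
from h import *
for n,(r0,r1,c0,c1,s) in {"top":(140,280,145,385,3),"scene":(145,290,150,415,3)}.items():
    f=dict(np.load(f"/tmp/{n}0.npz"))
    im=f["pixels"][r0:r1,c0:c1,::-1]
    cv2.imwrite(f"pics/{n}0z.png",cv2.resize(im,None,fx=s,fy=s,interpolation=cv2.INTER_CUBIC))
    P=cloud(f); hsv=cv2.cvtColor(f["pixels"],cv2.COLOR_RGB2HSV)
    for nm,m in {"orange":(hsv[...,0]<14)&(hsv[...,1]>150),"purple":(hsv[...,0]>128)&(hsv[...,0]<160)&(hsv[...,1]>90),"blue":(hsv[...,0]>100)&(hsv[...,0]<120)&(hsv[...,1]>150)}.items():
        m=m.copy(); m[:r0]=0;m[r1:]=0;m[:,:c0]=0;m[:,c1:]=0
        q=P[m]; q=q[~np.isnan(q[:,0])]
        print(n,nm,len(q),np.median(q,0),q.min(0),q.max(0))
    for t in [(205,260),(250,220),(265,190)]: print("board",P[t])
E
```

```text
top orange 157 [ 0.43935878 -0.14076081  0.0712996 ] [ 0.42771913 -0.18294363  0.02665991] [0.65255445 0.01936863 0.07931858]
top purple 591 [ 0.60591539 -0.17851756  0.02577707] [ 0.56594988 -0.22116779  0.01278623] [ 0.64931624 -0.13830334  0.03808494]
top blue 146 [0.62653322 0.12758849 0.06090865] [0.56574139 0.10537978 0.04870675] [0.67062044 0.23030505 0.07101632]
board [0.54066436 0.0110296  0.0107983 ]
board [0.40433514 0.13388945 0.00709522]
board [0.35973858 0.22486216 0.00886174]
scene orange 304 [ 0.43081741 -0.14750744  0.0671083 ] [ 0.42077771 -0.18529419  0.02993076] [0.74616893 0.02121555 0.08061615]
scene purple 363 [ 0.60126099 -0.18082961  0.02592885] [ 0.56126093 -0.21954171  0.01923026] [ 0.65039558 -0.1350244   0.02982759]
scene blue 79 [0.64108411 0.15909767 0.06123597] [0.52522852 0.03966734 0.00636658] [0.76727248 0.46149012 0.08141705]
board [0.50372782 0.04534417 0.01354367]
board [ 0.29536652 -0.03659021 -0.00188426]
board [ 0.44627643  0.39673058 -0.37718945]
```

View pics/top0z.png

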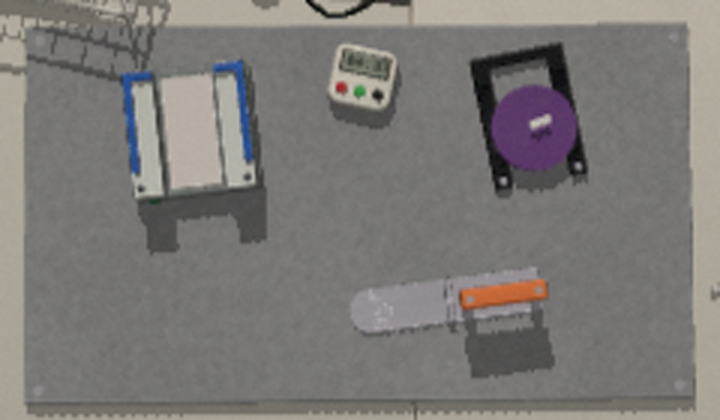

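View pics/scene0z.png

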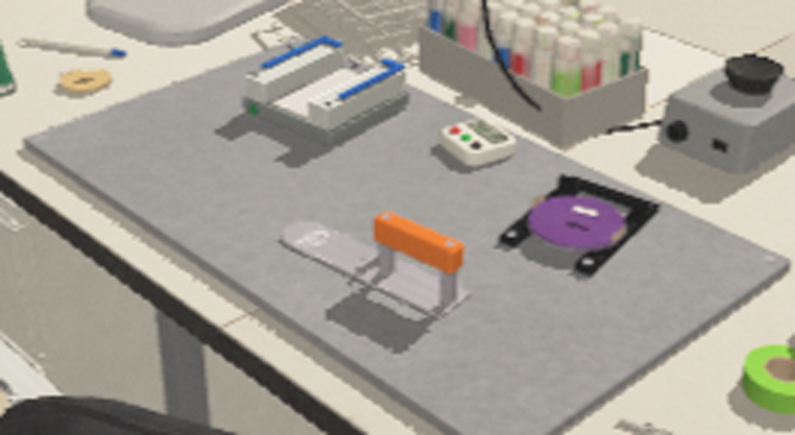

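```bash
cat > fit.py <<'E'
from h import *
from scipy.optimize import minimize
B=12.
def box(x0,x1,y0,y1,z0,z1): return np.array([[x,y,z] for x in(x0,x1) for y in(y0,y1) for z in(z0,z1)],float)/1000
a=np.linspace(0,2*np.pi,60,endpoint=False)
def cyl(rad,z0,z1): return np.concatenate([np.c_[rad*np.cos(a),rad*np.sin(a),a*0+z] for z in(z0,z1)])/1000
S=8
def render(f,parts,p,win,z):
    r0,r1,c0,c1=win; im=np.zeros(((r1-r0)*S,(c1-c0)*S),np.uint8)
    Rz=R.from_euler('z',p[2]).as_matrix()
    for q in parts:
        X=q@Rz.T+[p[0],p[1],z]
        uv=(proj(f,X)+0.5-[c0,r0])*S-0.5
        cv2.fillConvexPoly(im,cv2.convexHull(np.round(uv*16).astype(np.int32)),255,shift=4)
    return cv2.resize(im,((c1-c0),(r1-r0)),interpolation=cv2.INTER_AREA)/255.
def fit(fs,parts,masks,ign,p0,z=0.012,yaw=True):
    def cost(p,full=False):
        c=0
        for f,m,g in zip(fs,masks,ign):
            ys,xs=np.where(m); w=(max(ys.min()-8,0),ys.max()+9,max(xs.min()-8,0),xs.max()+9)
            im=render(f,parts,p,w,z); d=(im-m[w[0]:w[1],w[2]:w[3]])
            if g is not None: d=d*(~g[w[0]:w[1],w[2]:w[3]])
            c+=np.sum(d**2)/m.sum()
        return c
    best=None
    for k in range(3):
        s=np.array([[0,0,0],[.008,0,0],[0,.008,0],[0,0,.08 if yaw else 0]])+(p0 if best is None else best.x)
        if not yaw: s=s[:3]; 
        g=(lambda q:cost(q)) if yaw else (lambda q:cost([q[0],q[1],0]))
        if not yaw: s=s[:,:2]
        b=minimize(g,s[0],method='Nelder-Mead',options=dict(initial_simplex=s,xatol=1e-5,fatol=1e-6))
        if best is None or b.fun<best.fun: best=b
        p0=np.array(best.x) if yaw else np.array([*best.x,0])
        if not yaw: best.x=np.array([*best.x,0])
    return best.x,best.fun
HANDLE=[box(-46,40,-10,10,36,60)]
RACK=[box(-55,75,30,48,0,8),box(-55,75,-48,-30,0,8),box(51,59,30,48,0,20),box(51,59,-48,-30,0,20),box(69,81,-48,48,0,8)]
def rims(x0): return [box(x0,61,52,60,45,50),box(x0,61,-60,-52,45,50),box(53,61,31,60,45,50),box(53,61,-60,-31,45,50)]
def big(m,k=1):
    n,l,s,_=cv2.connectedComponentsWithStats(m.astype(np.uint8))
    o=np.argsort(-s[1:,4])[:k]+1
    return np.isin(l,o)
def fill(m):
    c,_=cv2.findContours(m.astype(np.uint8),cv2.RETR_EXTERNAL,cv2.CHAIN_APPROX_NONE)
    o=np.zeros(m.shape,np.uint8); cv2.drawContours(o,c,-1,1,-1); return o>0
def masks(f,win):
    hsv=cv2.cvtColor(f["pixels"],cv2.COLOR_RGB2HSV); H,Sa,V=[hsv[...,i].astype(int) for i in range(3)]
    w=np.zeros(H.shape,bool); w[win[0]:win[1],win[2]:win[3]]=1
    return dict(o=fill(big((H<16)&(Sa>120)&(V>110)&w)),p=fill(big((H>125)&(H<165)&(Sa>70)&w)),
      k=big((V<60)&w),b=big((H>98)&(H<125)&(Sa>110)&w,2))
WIN={"top":(140,280,145,385),"scene":(145,290,150,415)}
E
python3 - <<'E'
from fit import *
F={n:dict(np.load(f"/tmp/{n}0.npz")) for n in("top","scene")}
M={n:masks(F[n],WIN[n]) for n in F}
for n in F: print(n,{k:int(v.sum()) for k,v in M[n].items()})
for sel in (["top"],["scene"],["top","scene"]):
    fs=[F[n] for n in sel]
    print(sel)
    print(" handle",fit(fs,HANDLE,[M[n]['o'] for n in sel],[None]*2,np.array([.437,-.142,1.6])))
    for zz in ((0,15),(7,15)):
      print(" dish",fit(fs,[cyl(46,*zz)],[M[n]['p'] for n in sel],[None]*2,np.array([.605,-.179,0]),z=.020,yaw=False))
    ig=[cv2.dilate(M[n]['p'].astype(np.uint8),np.ones((5,5)))>0 for n in sel]
    print(" rack",fit(fs,RACK,[M[n]['k'] for n in sel],ig,np.array([.605,-.179,0.15])))
    for x0 in (-55,-45,-35):
        print(" stand",x0,fit(fs,rims(x0),[M[n]['b'] for n in sel],[None]*2,np.array([.61,.17,0.1])))
for n in F:
    im=F[n]["pixels"][:,:,::-1].copy()
    for k,c in zip("opkb",[(255,255,0),(0,255,0),(0,0,255),(0,255,255)]): im[M[n][k]]=c
    w=WIN[n]; cv2.imwrite(f"pics/{n}m.png",cv2.resize(im[w[0]:w[1],w[2]:w[3]],None,fx=3,fy=3,interpolation=0))
E
```

```text
top {'o': 183, 'p': 649, 'k': 396, 'b': 190}
scene {'o': 324, 'p': 422, 'k': 717, 'b': 94}
['top']
 handle (array([ 0.43980611, -0.14038743,  1.69317786]), np.float64(0.09392772430948164))
 dish (array([ 0.60816672, -0.1792647 ,  0.        ,  0.        ]), np.float64(0.11765068431070426))Traceback (most recent call last):
  File "<stdin>", line 10, in <module>
  File "fit.py", line 27, in fit
    s=np.array([[0,0,0],[.008,0,0],[0,.008,0],[0,0,.08 if yaw else 0]])+(p0 if best is None else best.x)
      ~~~~~~~~~~~~~~~~~~~~~~~~~~~~~~~~~~~~~~~~~~~~~~~~~~~~~~~~~~~~~~~~~^^~~~~~~~~~~~~~~~~~~~~~~~~~~~~~~~
ValueError: operands could not be broadcast together with shapes (4,3) (4,)
```

```bash
python3 - <<'E'
s=open('fit.py').read()
s=s.replace("        if not yaw: best.x=np.array([*best.x,0])\n","        if not yaw: best.x=np.array([best.x[0],best.x[1],0])\n").replace("np.array([*best.x,0])","np.array([best.x[0],best.x[1],0])")
open('fit.py','w').write(s)
E
python3 - <<'E'
from fit import *
np.set_printoptions(precision=4,suppress=True)
F={n:dict(np.load(f"/tmp/{n}0.npz")) for n in("top","scene")}
M={n:masks(F[n],WIN[n]) for n in F}
for sel in (["top"],["scene"],["top","scene"]):
    fs=[F[n] for n in sel]
    print(sel)
    print(" handle",fit(fs,HANDLE,[M[n]['o'] for n in sel],[None]*2,np.array([.437,-.142,1.6])))
    for zz in ((0,15),(7,15)):
      print(" dish",fit(fs,[cyl(46,*zz)],[M[n]['p'] for n in sel],[None]*2,np.array([.605,-.179,0]),z=.020,yaw=False))
    ig=[cv2.dilate(M[n]['p'].astype(np.uint8),np.ones((5,5)))>0 for n in sel]
    print(" rack",fit(fs,RACK,[M[n]['k'] for n in sel],ig,np.array([.605,-.179,0.15])))
    for x0 in (-55,-45,-35):
        print(" stand",x0,fit(fs,rims(x0),[M[n]['b'] for n in sel],[None]*2,np.array([.61,.17,0.1])))
for n in F:
    im=F[n]["pixels"][:,:,::-1].copy()
    for k,c in zip("opkb",[(255,255,0),(0,255,0),(0,0,255),(0,255,255)]): im[M[n][k]]=c
    w=WIN[n]; cv2.imwrite(f"pics/{n}m.png",cv2.resize(im[w[0]:w[1],w[2]:w[3]],None,fx=3,fy=3,interpolation=0))
E
```

```text
['top']
 handle (array([ 0.4398, -0.1404,  1.6932]), np.float64(0.09392772430948164))
 dish (array([ 0.6082, -0.1793,  0.    ]), np.float64(0.11765068431070426))
 dish (array([ 0.6082, -0.1792,  0.    ]), np.float64(0.10600592755305088))
 rack (array([ 0.6069, -0.178 ,  0.1913]), np.float64(0.15450545439011412))
 stand -55 (array([0.6064, 0.1668, 0.1008]), np.float64(0.34032125295938814))
 stand -45 (array([0.6066, 0.1669, 0.097 ]), np.float64(0.2507166879135555))
 stand -35 (array([0.606 , 0.1667, 0.1015]), np.float64(0.16240263866124366))
['scene']
 handle (array([ 0.4379, -0.1384,  1.6068]), np.float64(0.16610107223717374))
 dish (array([ 0.6131, -0.1736,  0.    ]), np.float64(0.4280654724486207))
 dish (array([ 0.6046, -0.1801,  0.    ]), np.float64(0.28272363345486884))
 rack (array([ 0.605, -0.179,  0.15 ]), np.float64(1.0))
 stand -55 (array([0.6058, 0.1687, 0.1392]), np.float64(0.7220879039976442))
 stand -45 (array([0.6051, 0.1683, 0.1133]), np.float64(0.5880479684573036))
 stand -35 (array([0.6035, 0.1685, 0.1115]), np.float64(0.4625288146130376))
['top', 'scene']
 handle (array([ 0.4396, -0.1393,  1.6779]), np.float64(0.2925798081335149))
 dish (array([ 0.6082, -0.1779,  0.    ]), np.float64(0.5642740696255535))
 dish (array([ 0.6053, -0.1799,  0.    ]), np.float64(0.3956422298886626))
 rack (array([ 0.6069, -0.178 ,  0.1913]), np.float64(1.154505454390114))
 stand -55 (array([0.6061, 0.1671, 0.1054]), np.float64(1.1153771884618415))
 stand -45 (array([0.6054, 0.1669, 0.1019]), np.float64(0.8892869251338854))
 stand -35 (array([0.6051, 0.167 , 0.1026]), np.float64(0.7072520750697573))
```

```bash
python3 -c "
import cv2,numpy as np
a=cv2.imread('pics/topm.png');b=cv2.imread('pics/scenem.png')
a=cv2.resize(a,None,fx=.66,fy=.66);b=cv2.resize(b,None,fx=.66,fy=.66)
w=max(a.shape[1],b.shape[1])
f=lambda x:cv2.copyMakeBorder(x,0,0,0,w-x.shape[1],0)
cv2.imwrite('pics/m.png',np.vstack([f(a),f(b)]))"
```

```text
(no output)
```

View pics/m.png

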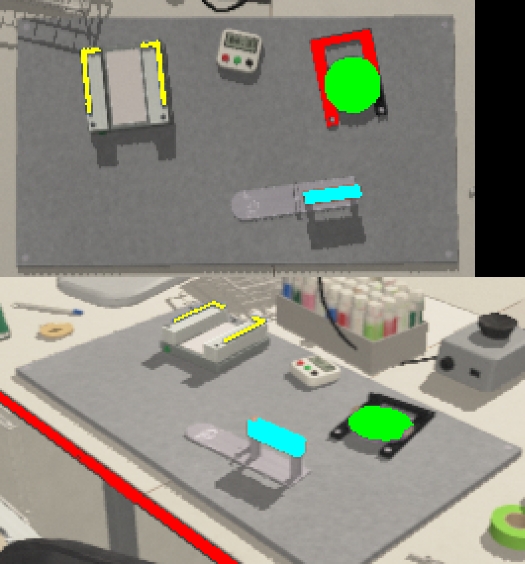

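Run:
```python
from fit import *
from plant import grab_frame,nets
np.set_printoptions(precision=4,suppress=True)
F={n:grab_frame(n) for n in("top","scene")}
M={n:masks(F[n],WIN[n]) for n in F}
WK={"top":(150,210,295,350),"scene":(200,240,312,374)}
LIFT=[box(-45,128,-22,22,0,3),cyl(22,0,3)+[.128,0,0],box(-46,40,-10,10,36,60),box(-40,-34,-6,6,0,36),box(28,34,-6,6,0,36)]
L={}
for n in F:
    M[n]['k']=masks(F[n],WK[n])['k']
    o=nets.outline_of(F[n],"lifter"); print(n,[(x['score'],x['region'].sum(),x['position']) for x in o]); L[n]=o[0]['region']
for sel in (["top"],["scene"],["top","scene"]):
    fs=[F[n] for n in sel]
    print(sel)
    ig=[cv2.dilate(M[n]['p'].astype(np.uint8),np.ones((5,5)))>0 for n in sel]
    print(" rack",fit(fs,RACK,[M[n]['k'] for n in sel],ig,np.array([.605,-.179,0.15])))
    for x0 in (-35,-30,-25,-20):
        print(" stand",x0,fit(fs,rims(x0),[M[n]['b'] for n in sel],[None]*2,np.array([.61,.17,0.1])))
    print(" lift",fit(fs,LIFT,[L[n] for n in sel],[None]*2,np.array([.439,-.14,1.65])))
for n in F:
    im=F[n]["pixels"][:,:,::-1].copy()
    im[L[n]]=im[L[n]]//2+np.array([0,120,0],np.uint8); im[M[n]['k']]=(0,0,255)
    w=WIN[n]; cv2.imwrite(f"pics/{n}m2.png",cv2.resize(im[w[0]:w[1],w[2]:w[3]],None,fx=2,fy=2,interpolation=0))
a=cv2.imread('pics/topm2.png');b=cv2.imread('pics/scenem2.png')
w=max(a.shape[1],b.shape[1])
f=lambda x:cv2.copyMakeBorder(x,0,0,0,w-x.shape[1],0)
cv2.imwrite('pics/m2.png',np.vstack([f(a),f(b)]))
```

```text
top [(0.93, np.int64(855), [293.0, 242.1])]
scene [(0.68, np.int64(1138), [282.1, 230.4])]
['top']
 rack (array([ 0.6069, -0.1781,  0.1914]), np.float64(0.15623433148143256))
 stand -35 (array([0.6059, 0.1667, 0.1047]), np.float64(0.17154276695198203))
 stand -30 (array([0.6055, 0.1667, 0.1048]), np.float64(0.19570918067949575))
 stand -25 (array([0.6057, 0.1667, 0.1001]), np.float64(0.2218887472429632))
 stand -20 (array([0.6059, 0.1668, 0.104 ]), np.float64(0.2721655233816953))
 lift (array([ 0.4402, -0.1424,  1.6886]), np.float64(0.06820903341270002))
['scene']
 rack (array([ 0.6027, -0.1752,  0.1842]), np.float64(0.21838536677549053))
 stand -35 (array([0.6033, 0.169 , 0.1079]), np.float64(0.45229454258483576))
 stand -30 (array([0.6028, 0.1683, 0.1092]), np.float64(0.4626861733341427))
 stand -25 (array([0.6028, 0.1681, 0.1079]), np.float64(0.4725788866630243))
 stand -20 (array([0.6022, 0.1694, 0.104 ]), np.float64(0.5041435884983508))
 lift (array([ 0.4359, -0.1391,  1.6836]), np.float64(0.059973675124276246))
['top', 'scene']
 rack (array([ 0.6065, -0.1772,  0.1836]), np.float64(0.48632670366886677))
 stand -35 (array([0.6046, 0.1669, 0.1013]), np.float64(0.699458103158704))
 stand -30 (array([0.6049, 0.1669, 0.1051]), np.float64(0.727548837491653))
 stand -25 (array([0.6047, 0.1668, 0.104 ]), np.float64(0.7769780853517878))
 stand -20 (array([0.6045, 0.1668, 0.1061]), np.float64(0.8521546773508164))
 lift (array([ 0.4382, -0.1396,  1.6822]), np.float64(0.176738181464754))
```

View pics/m2.png

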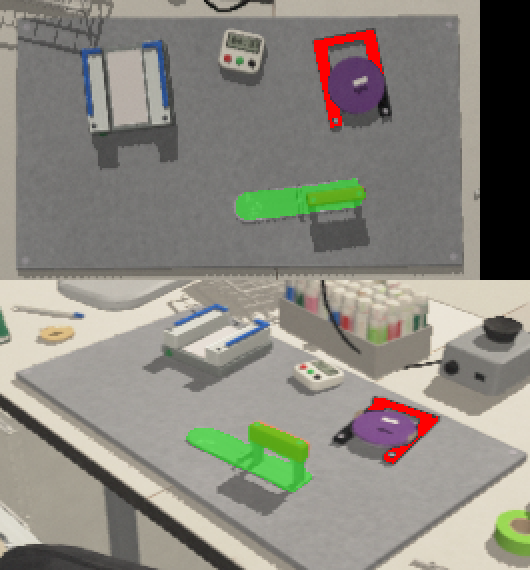

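```bash
cat > m.py <<'E'
from fit import *
from plant import r,grab_frame,nets,sign_off
np.set_printoptions(precision=4,suppress=True)
B=.012
RK=np.array([.605,-.1770,.187]); ST=np.array([.6045,.168,.1045]); LF=np.array([.438,-.1407,1.685])
SG=1
def tcp(p,z,sg=None):
    "lifter frame (x,y,yaw), underside at height z above board -> TCP pose"
    sg=SG if sg is None else sg
    x,y,w=p; c,s=np.cos(w),np.sin(w)
    pos=np.array([x-.003*c,y-.003*s,B+z+.031])
    X=np.array([c,s,0])*sg; Z=np.array([0,0,-1.]); 
    return pos,R.from_matrix(np.c_[X,np.cross(Z,X),Z]).as_rotvec()
def rel(o,dx,dy=0,dw=0):
    c,s=np.cos(o[2]),np.sin(o[2]); return np.array([o[0]+c*dx-s*dy,o[1]+s*dx+c*dy,o[2]+dw])
def st():
    o=r.get_obs(); print("t %.2f"%o["clock"],o["position"],"F",o["wrist_force"],"w %.3f"%o["width"])
E
python3 - <<'E'
from m import *
for sg in (1,-1):
    for p,z in [(LF,.1),(LF,0),(rel(RK,-.29),.08),(rel(RK,-.1),0),(rel(RK,-.1),.09),(rel(ST,-.1),.1),(rel(ST,-.1),.03),(rel(ST,-.24),.03)]:
        print(sg,p,z,r.inverse_kinematics(*tcp(p,z,sg)))
E
```

```text
1 [ 0.438  -0.1407  1.685 ] 0.1 [-0.5743  0.3213  1.6772 -0.      1.1431 -0.6885]
1 [ 0.438  -0.1407  1.685 ] 0 [-0.5743  0.4776  1.8022 -0.      0.8617 -0.6885]
1 [ 0.3201 -0.2309  0.187 ] 0.08 [-0.9345  0.2428  1.8771  0.      1.0217  0.4493]
1 [ 0.5067 -0.1956  0.187 ] 0 [-0.5904  0.5761  1.5814  0.      0.984   0.7934]
1 [ 0.5067 -0.1956  0.187 ] 0.09 [-0.5904  0.4568  1.4796  0.      1.2052  0.7934]
1 [0.505  0.1576 0.1045] 0.1 [ 0.0783  0.4228  1.5061 -0.      1.2127  1.5446]
1 [0.505  0.1576 0.1045] 0.03 [ 0.0783  0.5131  1.593  -0.      1.0355  1.5446]
1 [0.3658 0.143  0.1045] 0.03 [ 0.0685  0.3303  1.9549 -0.      0.8563  1.5348]
-1 [ 0.438  -0.1407  1.685 ] 0.1 [-0.5743  0.3213  1.6772 -0.      1.1431  2.4531]
-1 [ 0.438  -0.1407  1.685 ] 0 [-0.5743  0.4776  1.8022 -0.      0.8617  2.4531]
-1 [ 0.3201 -0.2309  0.187 ] 0.08 [-0.9345  0.2428  1.8771  0.      1.0217 -2.6923]
-1 [ 0.5067 -0.1956  0.187 ] 0 [-0.5904  0.5761  1.5814  0.      0.984  -2.3482]
-1 [ 0.5067 -0.1956  0.187 ] 0.09 [-0.5904  0.4568  1.4796  0.      1.2052 -2.3482]
-1 [0.505  0.1576 0.1045] 0.1 [ 0.0783  0.4228  1.5061 -0.      1.2127 -1.597 ]
-1 [0.505  0.1576 0.1045] 0.03 [ 0.0783  0.5131  1.593  -0.      1.0355 -1.597 ]
-1 [0.3658 0.143  0.1045] 0.03 [ 0.0685  0.3303  1.9549 -0.      0.8563 -1.6068]
```

Run:
```python
from m import *
r.grip(1.0,80)
r.move_pose(*tcp(LF,.10)); st()
p,o=tcp(LF,0); r.servo_line(p,v=.12); st()
r.grip(0.0,80); st()
f=grab_frame("top"); cv2.imwrite("pics/g.png",cv2.resize(f["pixels"][140:280,145:385,::-1],None,fx=3,fy=3))
f=grab_frame("scene"); cv2.imwrite("pics/gs.png",cv2.resize(f["pixels"][145:290,150:415,::-1],None,fx=3,fy=3))
```

```text
t 3.45 [ 0.4386 -0.1432  0.1431] F [-1.0096 -0.9257  0.1032] w 1.004
t 4.43 [ 0.4387 -0.1438  0.0435] F [0.852  0.8352 0.7778] w 1.001
t 5.05 [ 0.4385 -0.1438  0.0433] F [-0.7936  0.7212  5.8001] w 0.220
```

View pics/gs.png

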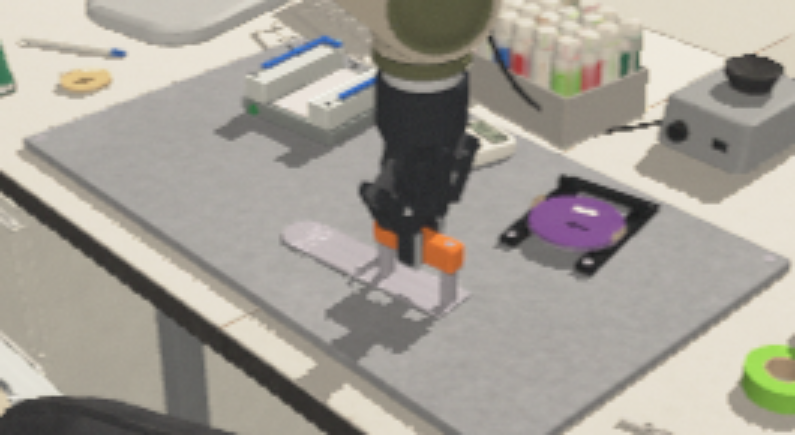

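```bash
cat >> m.py <<'E'
LIFT=[box(-45,128,-22,22,0,3),cyl(22,0,3)+[.128,0,0],box(-46,40,-10,10,36,60)]
def blade_fit(name,z,p0,tag):
    "fit the blade to the scene/top picture, gripper ignored"
    f=grab_frame(name); w=(140,300,140,420)
    cv2.imwrite(f"pics/{tag}.png",cv2.resize(f["pixels"][w[0]:w[1],w[2]:w[3],::-1],None,fx=2.8,fy=2.8,interpolation=cv2.INTER_CUBIC))
    return f
E
python3 - <<'E'
from m import *
p,o=tcp(LF,.05); r.servo_line(p,v=.1); st()
q=rel(RK,-.235)
r.move_pose(*tcp(q,.05)); st()
p,o=tcp(q,.012); r.servo_line(p,v=.08); r.pause(.3); st()
f=blade_fit("top",0,0,"a_top"); np.savez("/tmp/at.npz",**f)
f=blade_fit("scene",0,0,"a_sc"); np.savez("/tmp/as.npz",**f)
E
```

```text
t 5.80 [ 0.438  -0.1435  0.0925] F [-0.8604  0.9021 -0.9821] w 0.221
t 6.95 [ 0.3712 -0.2211  0.0927] F [ 0.2819  0.2331 -1.5357] w 0.216
t 7.88 [ 0.3713 -0.2214  0.0553] F [ 1.3473 -0.4158 -0.7827] w 0.216
```

View pics/a_top.png

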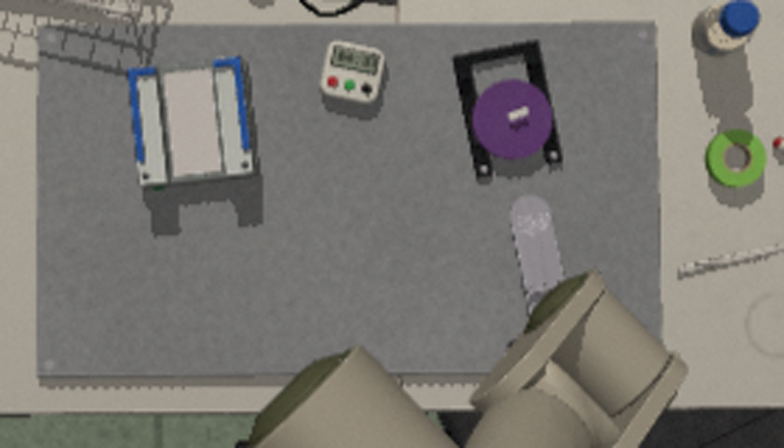

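View pics/a_sc.png

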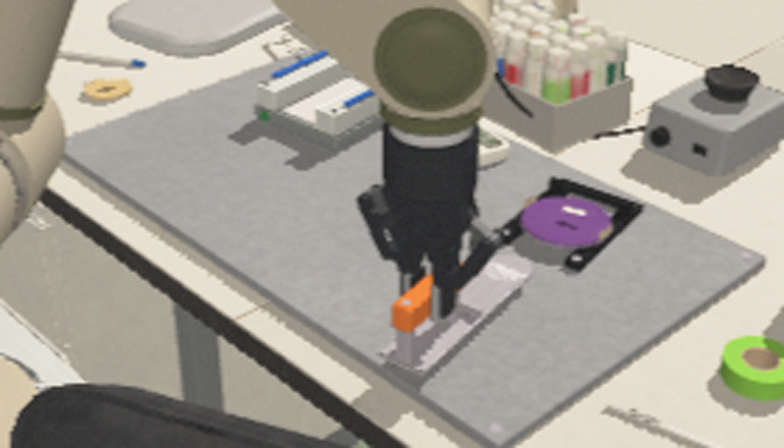

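Run:
```python
from m import *
q=rel(RK,-.235); print("expected",q)
f=dict(np.load("/tmp/at.npz")); px=f["pixels"].astype(int)
hsv=cv2.cvtColor(f["pixels"],cv2.COLOR_RGB2HSV)
print(px[225,331],px[240,300])
m=np.zeros(px.shape[:2],bool); m[205:242,315:345]=(px[205:242,315:345].sum(-1)>(px[225,331].sum()+px[240,300].sum())/2)
m=fill(big(m)); print(m.sum())
g=np.zeros_like(m); g[242:]=1
print(fit([f],LIFT[:2],[m],[g],q,z=.012+.012))
# same for scene: compare by overlay
f2=dict(np.load("/tmp/as.npz"))
for n,ff in (("t",f),("s",f2)):
    im=cv2.resize(ff["pixels"][:,:,::-1],None,fx=4,fy=4,interpolation=cv2.INTER_CUBIC)
    for prt in LIFT+RACK:
        pp,zz=(q,.024) if any(prt is x for x in LIFT) else (RK,.012)
        X=prt@R.from_euler('z',pp[2]).as_matrix().T+[pp[0],pp[1],zz]
        h=cv2.convexHull(np.round((proj(ff,X)+.5)*4).astype(np.int32)); cv2.polylines(im,[h],True,(0,255,255),1)
    im=im[590:1110,1050:1500] if n=="t" else im[780:1140,1080:1560]
    cv2.imwrite(f"pics/ov_{n}.png",im)
```

```text
expected [ 0.3741 -0.2207  0.187 ]
[141 137 140] [118 115 115]
437
(array([ 0.377 , -0.2217,  0.1848]), np.float64(0.036936612128586344))
```

View pics/ov_t.png

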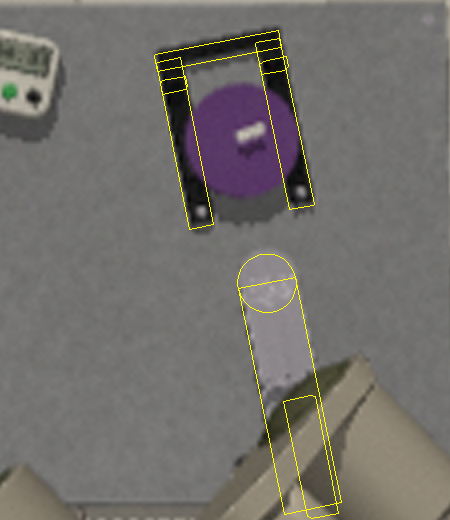

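View pics/ov_s.png

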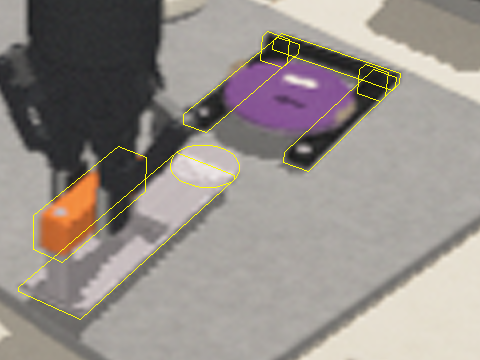

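Run:
```python
from m import *
st()
r.servo_line(tcp(rel(RK,-.235),.0025)[0],v=.03); st()
for d in (-.19,-.14,-.115,-.104,-.0985):
    r.servo_line(tcp(rel(RK,d),.0025)[0],v=.05); st()
f=blade_fit("top",0,0,"b_top"); np.savez("/tmp/bt.npz",**f)
f=blade_fit("scene",0,0,"b_sc"); np.savez("/tmp/bs.npz",**f)
```

```text
t 7.97 [ 0.3712 -0.2213  0.0552] F [ 0.1716 -0.2985 -1.1377] w 0.220
t 8.44 [ 0.3711 -0.2212  0.0453] F [-0.2429 -0.1131 -1.602 ] w 0.221
t 9.49 [ 0.4151 -0.2128  0.0455] F [ 0.538   0.4403 -1.5201] w 0.223
t 10.64 [ 0.4642 -0.2036  0.0455] F [ 0.4877  0.0515 -1.9528] w 0.217
t 11.29 [ 0.489  -0.1988  0.0454] F [ 0.7199  0.8993 -1.6176] w 0.220
t 11.66 [ 0.5001 -0.1968  0.0455] F [ 0.1028  0.5316 -1.95  ] w 0.219
t 11.92 [ 0.5055 -0.1958  0.0455] F [-0.1199  0.3654 -1.8902] w 0.221
```

View pics/b_top.png

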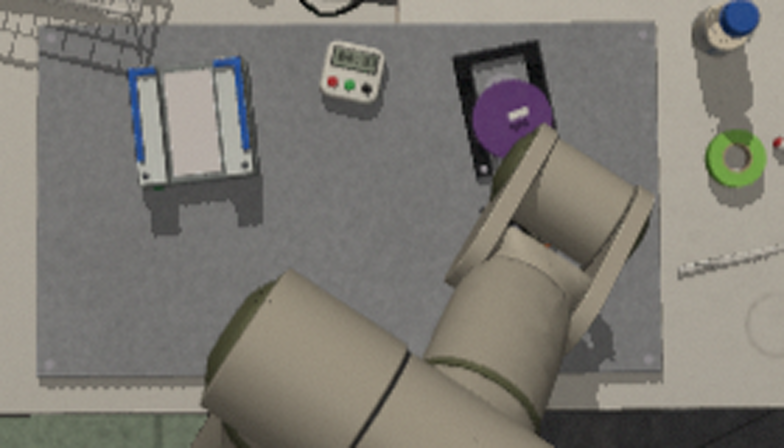

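View pics/b_sc.png

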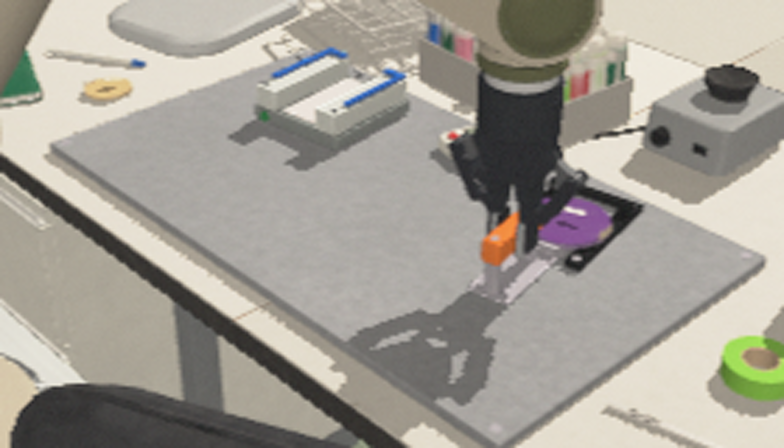

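Run:
```python
from m import *
q=rel(RK,-.0985)
r.servo_line(tcp(q,.012)[0],v=.02); st()
r.servo_line(tcp(q,.075)[0],v=.05); r.pause(.3); st()
f=blade_fit("top",0,0,"c_top"); np.savez("/tmp/ct.npz",**f)
f=blade_fit("scene",0,0,"c_sc"); np.savez("/tmp/cs.npz",**f)
```

```text
t 12.64 [ 0.5052 -0.1958  0.055 ] F [ 0.0186  0.0445 -2.1477] w 0.221
t 14.35 [ 0.5053 -0.1958  0.1179] F [ 0.5621 -1.072  -2.2895] w 0.221
```

View pics/c_top.png

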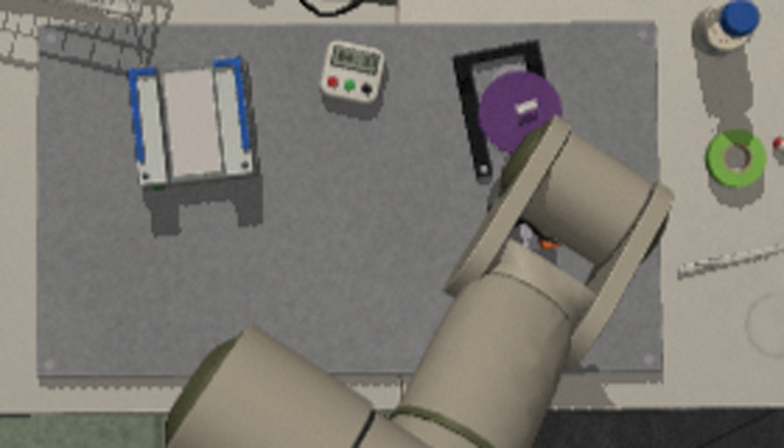

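View pics/c_sc.png

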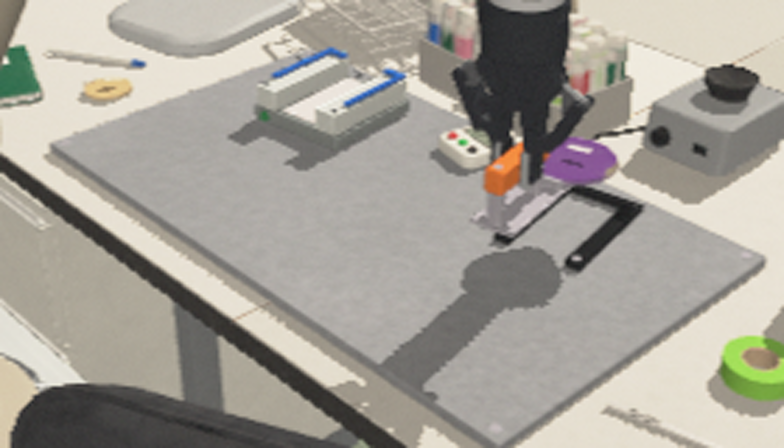

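Run:
```python
from m import *
p,o=tcp(rel(ST,-.0995),.085)
p0=r.get_obs()["position"]; p0[2]=p[2]; r.servo_line(p0,v=.05)
r.servo_line(p,rot=o,v=.09); r.pause(.4); st()
f=blade_fit("top",0,0,"d_top"); np.savez("/tmp/dt.npz",**f)
f=blade_fit("scene",0,0,"d_sc"); np.savez("/tmp/ds.npz",**f)
```

```text
t 19.27 [0.5026 0.1573 0.128 ] F [-0.4572  0.2798 -2.7131] w 0.225
```

View pics/d_top.png

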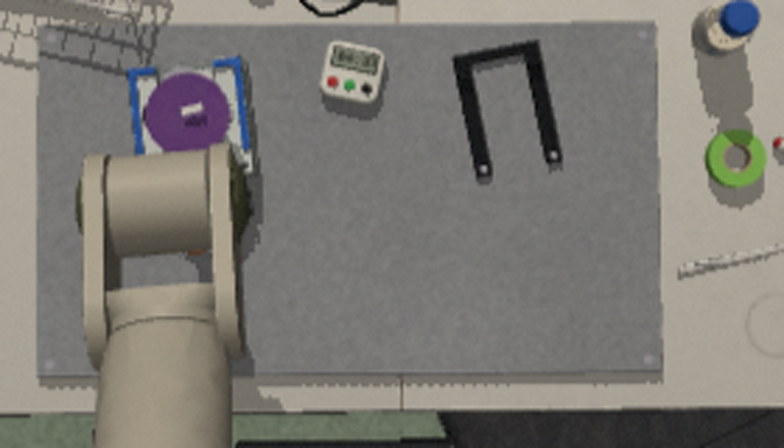

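View pics/d_sc.png

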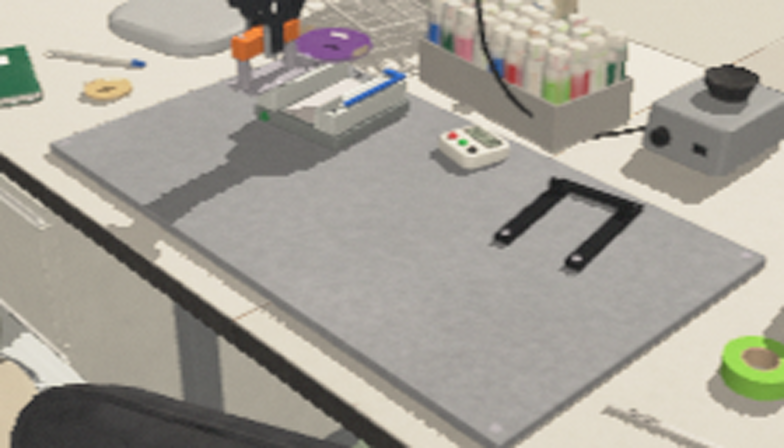

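Run:
```python
from m import *
f=dict(np.load("/tmp/dt.npz")); s=dict(np.load("/tmp/ds.npz")); f0=dict(np.load("/tmp/top0.npz")); s0=dict(np.load("/tmp/scene0.npz"))
def pm(f,w):
    hsv=cv2.cvtColor(f["pixels"],cv2.COLOR_RGB2HSV); H,Sa,V=[hsv[...,i].astype(int) for i in range(3)]
    m=np.zeros(H.shape,bool); m[w[0]:w[1],w[2]:w[3]]=((H>125)&(H<170)&(Sa>60))[w[0]:w[1],w[2]:w[3]]; return fill(big(m))
mt=pm(f,(150,205,180,230)); ms=pm(s,(130,175,235,280))
for n,m in(("t",mt),("s",ms)): ys,xs=np.where(m); print(n,m.sum(),xs.min(),xs.max(),ys.min(),ys.max())
# ignore rows under arm
g=np.zeros(mt.shape,bool); g[192:]=1; g[188:,:193]=1
for rad in (44,45,46):
  for z0 in (7,):
    print(rad,"top",fit([f],[cyl(rad,z0,15)],[mt],[g],np.array([.605,.167,0]),z=.100,yaw=False),
        "scene",fit([s],[cyl(rad,z0,15)],[ms],[None],np.array([.605,.167,0]),z=.100,yaw=False))
print("stand from original: top (.606,.1667,.103) scene (.6033,.1687,.108)")
# stand by height: rail tops in top frame
P=cloud(f0); 
im=cv2.resize(f0["pixels"][:,:,::-1],None,fx=6,fy=6,interpolation=cv2.INTER_CUBIC)
STT=np.array([.606,.1667,.103])
for prt in rims(-36)+[box(-65,65,31,61,45,45),box(-65,65,-61,-31,45,45)]:
    X=prt@R.from_euler('z',STT[2]).as_matrix().T+[STT[0],STT[1],.012]
    cv2.polylines(im,[cv2.convexHull(np.round((proj(f0,X)+.5)*6).astype(np.int32))],True,(0,255,255),1)
a=im[150*6:218*6,178*6:240*6]
im=cv2.resize(s0["pixels"][:,:,::-1],None,fx=6,fy=6,interpolation=cv2.INTER_CUBIC)
STS=np.array([.6033,.1687,.106])
for prt in rims(-36)+[box(-65,65,31,61,45,45),box(-65,65,-61,-31,45,45)]:
    X=prt@R.from_euler('z',STS[2]).as_matrix().T+[STS[0],STS[1],.012]
    cv2.polylines(im,[cv2.convexHull(np.round((proj(s0,X)+.5)*6).astype(np.int32))],True,(0,255,255),1)
b=im[150*6:200*6,225*6:292*6]
b=cv2.copyMakeBorder(b,0,max(0,a.shape[0]-b.shape[0]),0,0,0)
cv2.imwrite("pics/st_ov.png",np.hstack([a,b[:a.shape[0]]]))
```

```text
t 662 191 221 166 193
s 226 245 271 150 161
44 top (array([0.604 , 0.1644, 0.    ]), np.float64(0.04015836344608337)) scene (array([0.5979, 0.1591, 0.    ]), np.float64(0.3632831484146669))
45 top (array([0.6029, 0.1648, 0.    ]), np.float64(0.05899817755429878)) scene (array([0.5975, 0.1566, 0.    ]), np.float64(0.42141654162966596))
46 top (array([0.6015, 0.1651, 0.    ]), np.float64(0.07800344046154686)) scene (array([0.6011, 0.1602, 0.    ]), np.float64(0.4756007389941922))
stand from original: top (.606,.1667,.103) scene (.6033,.1687,.108)
```

View pics/st_ov.png

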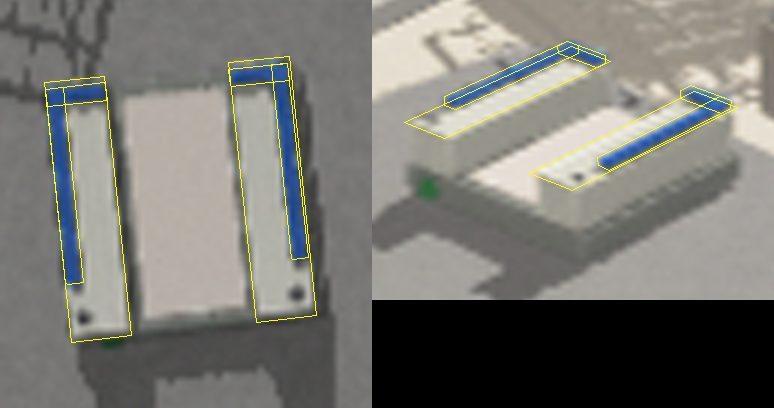

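Run:
```python
from m import *
q=rel(ST,-.0975,.002)
r.servo_line(tcp(q,.085)[0],v=.03); r.servo_line(tcp(q,.052)[0],v=.05); st()
r.servo_line(tcp(q,.044)[0],v=.03); st()
r.servo_line(tcp(q,.033)[0],v=.02); r.pause(.3); st()
f=blade_fit("top",0,0,"e_top"); np.savez("/tmp/et.npz",**f)
f=blade_fit("scene",0,0,"e_sc"); np.savez("/tmp/es.npz",**f)
```

```text
t 20.43 [0.5045 0.1595 0.0952] F [-0.0429  0.195  -2.4171] w 0.223
t 20.85 [0.5043 0.1595 0.0869] F [-0.2455  0.1419 -1.6286] w 0.217
t 21.85 [0.5044 0.1595 0.0761] F [ 0.7593 -0.5798 -1.0844] w 0.222
```

View pics/e_top.png

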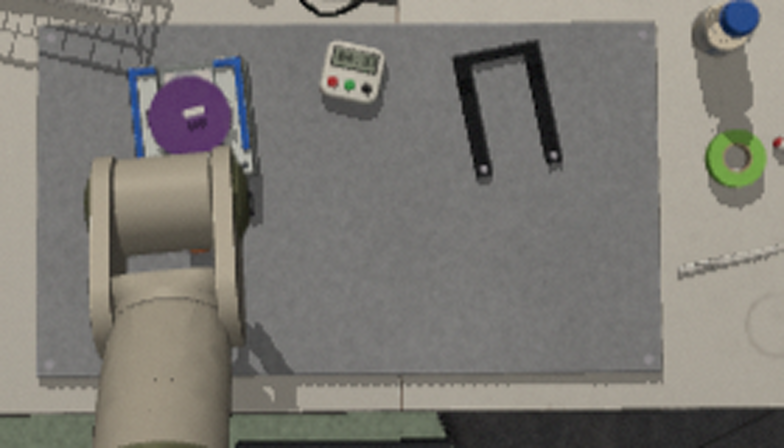

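View pics/e_sc.png

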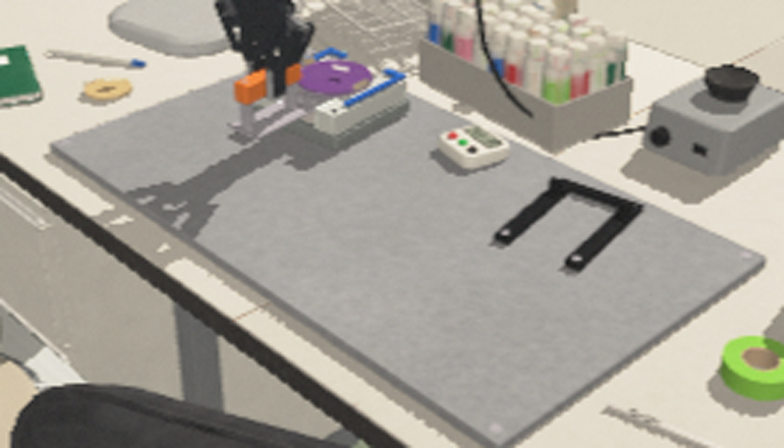

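```bash
cat >> m.py <<'E'
def pm(f,w):
    hsv=cv2.cvtColor(f["pixels"],cv2.COLOR_RGB2HSV); H,Sa,V=[hsv[...,i].astype(int) for i in range(3)]
    m=np.zeros(H.shape,bool); m[w[0]:w[1],w[2]:w[3]]=((H>125)&(H<170)&(Sa>60))[w[0]:w[1],w[2]:w[3]]; return fill(big(m))
def instand(d,s=(.606,.1667,.103)):
    e=np.array(d[:2])-s[:2]; c,n=np.cos(s[2]),np.sin(s[2]); return np.array([c*e[0]+n*e[1],-n*e[0]+c*e[1]])
E
python3 - <<'E'
from m import *
f=dict(np.load("/tmp/et.npz"))
mt=pm(f,(150,205,180,235)); ys,xs=np.where(mt); print(mt.sum(),xs.min(),xs.max(),ys.min(),ys.max())
g=np.zeros(mt.shape,bool); g[193:]=1
for rad in (44,45,46):
    d,c=fit([f],[cyl(rad,7,15)],[mt],[g],np.array([.605,.167,0]),z=.057,yaw=False); print(rad,d,c,instand(d))
im=cv2.resize(f["pixels"][:,:,::-1],None,fx=8,fy=8,interpolation=cv2.INTER_CUBIC)
STT=np.array([.606,.1667,.103])
for prt in rims(-36)+[box(-65,65,31,61,45,45),box(-65,65,-61,-31,45,45),cyl(46,60,60)]:
    X=prt@R.from_euler('z',STT[2]).as_matrix().T+[STT[0],STT[1],.012]
    cv2.polylines(im,[cv2.convexHull(np.round((proj(f,X)+.5)*8).astype(np.int32))],True,(0,255,255),1)
cv2.imwrite("pics/e_ov.png",im[150*8:218*8,178*8:240*8])
E
```

```text
637 193 221 167 194
44 [0.6061 0.1664 0.    ] 0.035721268899716746 [ 0.0001 -0.0003]
45 [0.6051 0.1658 0.    ] 0.05850967838115638 [-0.001  -0.0008]
46 [0.6037 0.1657 0.    ] 0.08110733886314707 [-0.0024 -0.0007]
```

View pics/e_ov.png

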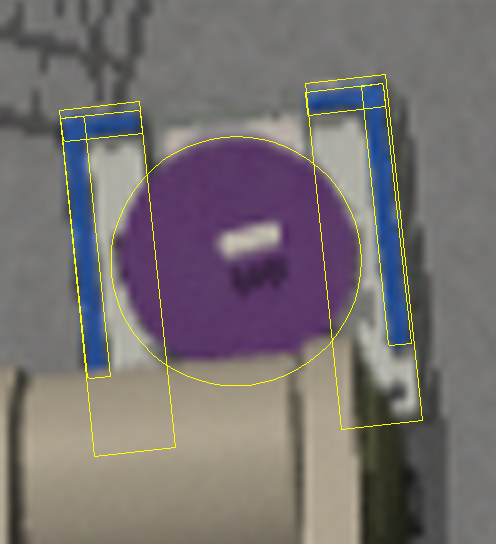

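Run:
```python
from m import *
r.servo_line(tcp(rel(ST,-.12,.002),.033)[0],v=.04); st()
r.servo_line(tcp(rel(ST,-.26,.002),.033)[0],v=.09); st()
f=blade_fit("top",0,0,"f_top"); np.savez("/tmp/ft.npz",**f)
f=blade_fit("scene",0,0,"f_sc")
```

```text
t 22.66 [0.4821 0.1572 0.0761] F [-0.0627 -0.502  -0.667 ] w 0.216
t 24.37 [0.3431 0.1426 0.076 ] F [ 0.2928  0.2472 -1.7493] w 0.223
```

View pics/f_top.png

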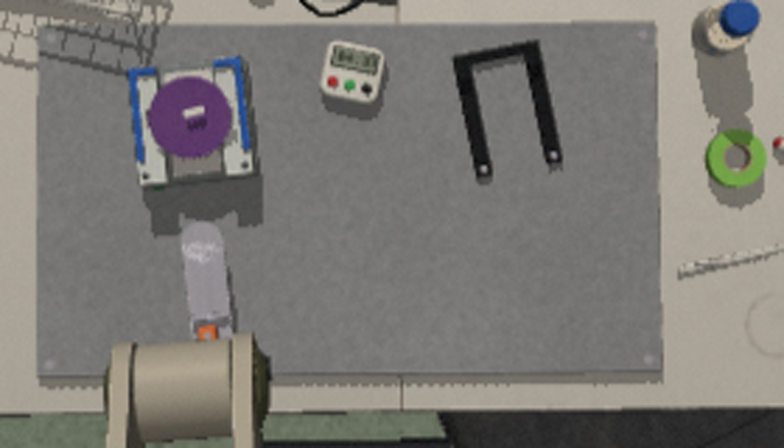

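View pics/f_sc.png

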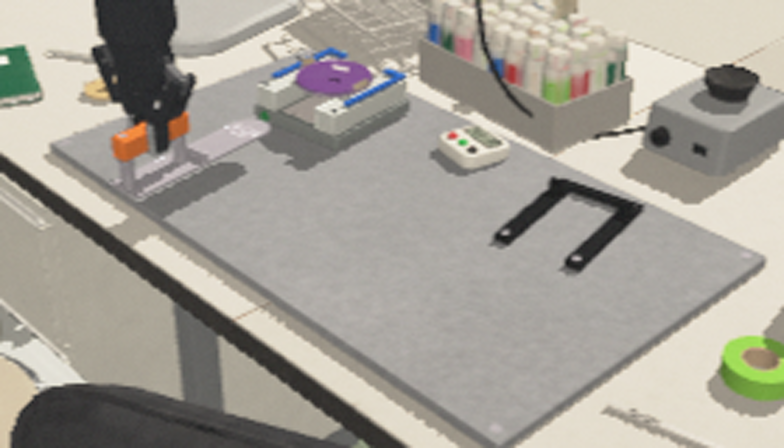

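Run:
```python
from m import *
p=r.get_obs()["position"]; p[2]+=.06; r.servo_line(p,v=.12)
P,o=tcp(LF,.09); r.servo_line(P,rot=o,v=.12); st()
r.servo_line(tcp(LF,.01)[0],v=.1); r.pause(.2); st()
r.servo_line(tcp(LF,.0005)[0],v=.02); r.pause(.2); st()
r.grip(1.0); st()
r.servo_line(tcp(LF,.16)[0],v=.12); 
r.move_joints([.6,-.1,1.3,0,1.6,0]); r.pause(.3); st()
f=blade_fit("top",0,0,"g_top"); np.savez("/tmp/gt.npz",**f)
M=masks(f,WIN["top"])
print("handle",fit([f],HANDLE,[M['o']],[None],LF))
mt=pm(f,(150,205,180,235))
for rad in (44,45): d,c=fit([f],[cyl(rad,7,15)],[mt],[None],np.array([.605,.167,0]),z=.057,yaw=False); print(rad,d,c,instand(d))
f=blade_fit("scene",0,0,"g_sc")
```

```text
t 27.78 [ 0.4383 -0.1435  0.133 ] F [ 0.2198 -0.0132 -1.0859] w 0.217
t 28.93 [ 0.4386 -0.1438  0.0535] F [-0.6756  0.4986 -1.2387] w 0.220
t 29.76 [ 0.4384 -0.1437  0.0434] F [-0.3261  0.0667 -1.1184] w 0.219
t 30.42 [ 0.4383 -0.1437  0.0435] F [-0.0825  0.1707 -0.54  ] w 1.001
t 34.20 [0.2615 0.321  0.4528] F [ 0.7976  0.3481 -0.4255] w 1.001
handle (array([ 0.4398, -0.1404,  1.6961]), np.float64(0.09396066666246483))
44 [0.6084 0.1664 0.    ] 0.05911776117018569 [ 0.0024 -0.0005]
45 [0.6084 0.1655 0.    ] 0.10626436267048676 [ 0.0023 -0.0014]
```

View pics/g_top.png

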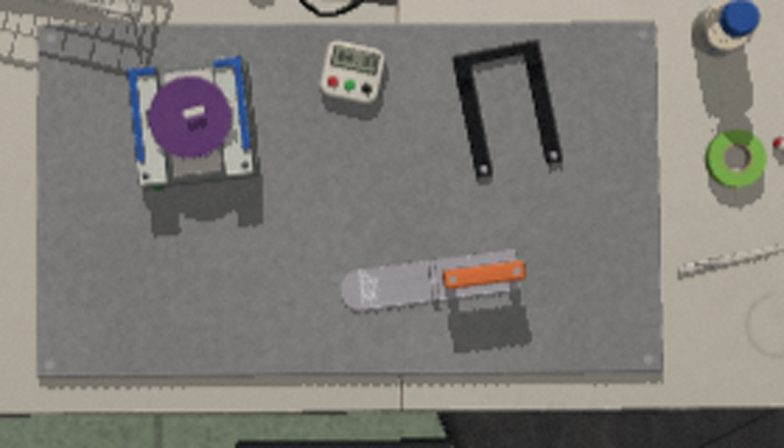

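View pics/g_sc.png

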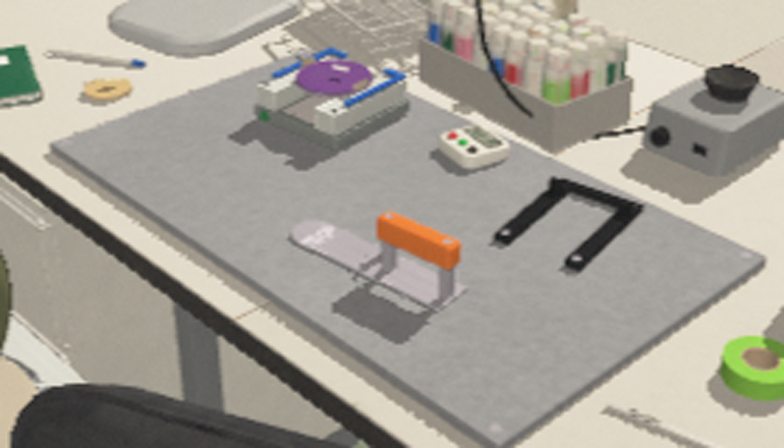

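```bash
python3 -c "
from plant import sign_off
print(sign_off())"
```

```text
the job is handed in; nothing more can be done
None
```

The dish is on the grey stand between its rims, and the lifter lies flat on the board where it started. I handed the job in shortly after 34.2 s on the robot's clock. I handled the dish only with the lifter, and it showed no sign of tipping or slipping in the pictures.

**Last checks:**
- **Dish position:** it lies about 2 mm back of centre and 0.5 to 1.5 mm to the side, measured from the top camera with the whole dish in view. An earlier measurement, with the arm hiding part of the dish, gave under 1 mm, so the two differ by about 2 mm. I trust the one with the full view more.
- **Lifter:** the handle is within about 1 mm of its original place, and the gripper is open and well clear of everything.
- **Other things:** the timer, tape and bottle look unmoved in the pictures. I did not check the small dish separately.
- **Forces:** the readings printed after each step stayed at or below about 6 N. I did not record the values in between.

**Disagreements between measurements:** the two cameras differed from each other by 3 to 4 mm throughout. I averaged them for the positions, and placed the dish relative to the stand using the top camera alone. The side camera's fit of the dish while it was being carried was poor, so I left it out.

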